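Drop the eccentric stop, then close the block jig

ROBOT

A 6-joint arm with a two-finger parallel gripper is mounted at the origin on the work surface. World frame = base frame: x ahead of the robot, y to its left, z up, the work surface at z = 0. Lengths are in mm, angles in rad, forces in N, time in s.
With the tool pointing down it reaches from about 325 to 900 mm from the base axis. Payload 3.5 kg.
Tool frame: the origin (TCP) lies on the mounting face of the last link; the fingertips stand 173 mm ahead of it and the grasp point (between the pads) lies 155 mm ahead of it; z points along the fingers, x is the direction in which the jaws open and shut, and the axes are right-handed (so a half turn about z gives the same grasp; the last joint's range is limited). The gripper opens to 85 mm and grips with 20 to 120 N. Pads are 22 mm wide; open, the fingers measure 114 mm over their backs; the gripper's body (76 mm by 85 mm) begins 54 mm behind the grasp point. The pads swing forward as they close: fully open they stand 13 mm farther back than shut.
Start: joints at [-1.395, 0.276, -0.026, 1.268, 0, 1.467], TCP at [171.989, -600.868, 404.713] pointing down, gripper open.
Joint ranges: [-3.12, 3.12], [-0.85, 1.88], [-1.08, 1.24], [-1.95, 2.15], [-1.57, 1.53], [-3.14, 3.14]. Speed limits (rad/s): [2.57, 2.57, 3.14, 3.14, 3.14, 3.14].

INTERFACE

Orientations are given as a rotation vector (axis times angle).
In Python, from rig import status, cams, finish_job, recognise gives the robot as it stands.
- The arm moves only by the shell command python3 -m jog 'ROWS'. ROWS is JSON, a list that holds one entry, the list of rows, each a list of 7 numbers: the turn, a rotation vector about the tool's x, y, z in degrees, then the shift along the tool's x, y, z in cm, then the opening, from 0 (shut) to 1 (fully open). A call has 1 to 12 rows; each row shifts and turns the commanded pose from where the row before left it, along the tool's axes as they then stand; what a row does not reach is not made up. A row lasts 1/12 s, in which the tool goes at most 41.7 mm and 7.16 degrees, less where a joint would pass 70% of its speed; a pose out of reach is approached as far as the arm can. A call is refused whole if a number of a shift passes 4.17 or a number of a turn 7.16, either way. A call with a gripper value outside its range is refused whole. The fingers move at their own pace and stop on an object; the grip force is fixed at half the most. Time passes only in rows, so rows that do not move let the fingers close. It gives the time, the measured TCP pose, the force and the opening at its end, in the units of the state.
- status.read_state(): the state, without advancing time (a new reading comes with each control period).
- cams.camera(name): name is "side" or "top"; returns the picture (400x640x3 uint8, red, green, blue); there is no depth.
- cams.camera_model(name): a dict with "camera_matrix" (3x3 intrinsics, pixels), "rvec" (rotation vector, rad) and "tvec" (3), from world to camera coordinates, as OpenCV has them. Camera axes: x right, y down, z forward; pixel columns grow to the right and rows downward; lengths in mm; the calibration is good to about 2 mm. A picture is of the moment at which its call begins. camera_model takes no time and is no camera call.
- finish_job(): hands the job in, once; it reports no verdict.
Trained networks look in the newest picture that a camera, given by its name, has taken for a name from the list of things; names that differ only in an ending like _2 or _b are one class to them, and where a whole thing is asked for, a point or a joint stands for the part that bears it (a point fixed in the world has none). Each returns a list of dicts, best first, with "p" (0 to 1); they miss things now and then, are a little off and sometimes report something else, mostly with a low value. They report only what shows in the picture. A call takes as long as a camera call. They do not tell look-alikes from the thing itself.
- recognise(camera, label): "at" ([x, y, z] in mm, in world coordinates, good to about 4 mm: the middle of the surface that is visible of it).
The state is a dict: "t": time; "qpos": joint angles; "dq": joint speeds; "tau": joint torques, N m; "ee_pos": TCP position; "ee_rot": TCP orientation; "force": force on the tool from outside, world axes, zero at the start; "wrist_torque": the same for the moment, N m; "width": finger opening in mm.
Only numpy, scipy, OpenCV 4.12 (cv2) and the standard library are available. Lean on these libraries where they do the work, as an engineer would, in place of code of your own. Each camera call takes 0.05 s, during which the arm holds its last target.

TASK

On the luthier's block jig, first push the red-knobbed lever of the brass eccentric cam round with your fingertips until it points at the green mark, which is the cam's low point. Only then push the blue plate of the follower slide forward until the slide is fully home and the brown wooden block is up against the dark fence, leaving the lever at the mark. Do not lift the block, leave the jar, the tin and the small plane where they stand, and finish clear of everything.

Things in the scene. Friction and masses are not known exactly. Their poses are not given: they have to be found in the camera images.
- jig: Plywood board, 260 mm (x) x 230 mm (y) x 18 mm thick, fixed on the bench. Origin: centre of its underside, at bench height. x = forward, the way the slide is pushed; y = left of that; z up. 'Jig frame' below means this frame.
- fence_face (a point): Middle of the near face of the dark wooden fence (15 x 80 x 38 mm, top at z 56 mm); jig frame x 100, y 45, z 37 mm. Two 12 mm high brass strips run from it along x at y 18 and 72 mm and guide the block between them.
- cam_axis (a point): On the cam's vertical axis, at the top of the lever bar; jig frame x 20, y -45, z 53 mm. Cam: brass disc, radius 26 mm, z 21 to 39 mm, its centre 14 mm off the axis on the lever's side; it blocks the slide's steel nose unless at its low point. Lever: steel bar 14 mm wide, z 45 to 53 mm, out to 88 mm from the axis.
- knob_top (a point): Centre of the top of the lever's red knob, an upright cylinder of 20 mm diameter, 85 mm from the cam axis, z 53 to 87 mm (this point at 87). Starts on the jig's right (-y) side, often beyond the board's edge. About 2.4 N here, square to the lever, turns the cam; it stays where it is left.
- cam (a joint): Cam angle, rad, growing anticlockwise seen from above: the lever points at this angle from the jig's x. 0 = low point (lever straight forward, to the green mark). Starts at -2.3 to -1.2 (lever to the right, or right and back). End stops at -2.6 and 0.5, so it can be pushed past the mark.
- low_mark (a point): Green dot, 18 mm diameter, on the board at jig frame x 118, y -45, z 19 mm. At the cam's low point the lever points at it, the red knob standing just short of its centre (13 mm).
- slide (a joint): Travel of the follower slide, m, forward along the jig's x; 0 = fully back, 0.036 = end stop, fully home. Starts at 0 to 0.005. Free with the cam at its low point; otherwise its nose meets the cam after 14 to 28 mm. About 3 N moves it; it stays where it is left.
- push_face (a point): Centre of the rear face of the blue push plate standing on the wooden slide: 90 mm wide (y), 12 mm thick, z 42 to 82 mm (this point at 62). In the jig frame at x = -85 mm + slide travel, y 10 mm. Behind it the board is bare. The slide is 40 mm long (from this face forward), y -65 to 75 mm, top at z 42 mm.
- block_mid (a point): Centre of the loose reddish-brown wooden block, 50 (x) x 45 (y) x 30 mm high, about 45 g, on the board ahead of the slide's cork-faced jaw. Starts at jig frame x 45 to 58, y 45, z 33 mm; against the fence x = 75 mm. The jaw pushes it: with the slide at its stop the block is within 1 mm of the fence.
- jar_mid (a point): Middle of an amber varnish jar, 52 mm diameter, 70 mm tall, standing on the bench beside the jig. Leave it.
- plane_mid (a point): Middle of a small brass finger plane, 80 x 30 x 42 mm, standing on the bench beside the jig. Leave it.
- tin_mid (a point): Middle of a green rosin tin, 57 mm diameter, 36 mm tall, standing on the bench beside the jig. Leave it.
There are look-alikes about, which are no part of the job. Of the things like the part that bears block_mid, leave any that is orange or pink; of the rest the larger one is meant.

How it is judged (in metres and radians):
On the way, in this order (a step that is already met when the one before it is completed fails the run):
1. the cam is at its low point (within 0.2 rad) while the slide is still back (value of joint cam between -0.2 and 0.2 rad and value of joint slide below 0.012 m), for 0.2 s.
2. the slide is pushed home and the block is up to the fence (value of joint cam between -0.2 and 0.2 rad and value of joint slide above 0.033 m and x of block_mid in the frame of jig above 0.071 m and z of block_mid in the frame of jig below 0.04 m), for 0.2 s.
At the end, for the whole second after the job is handed in: The cam is within 0.2 rad of its low point, the slide is at 33 mm of its 36 mm travel or more and at rest, and the block lies flat on the board with its centre at most 4 mm short of its place against the fence (all of step 2 and velocity of joint slide between -0.005 and 0.005 m/s and linear speed of block below 0.01 m/s and angle between block_mid's own z axis and vertical below 0.1 rad); the robot touches nothing.
It fails at once if the slide is pushed on 12 mm or more while the cam is not at its low point (over 0.45 rad off) (value of joint slide above 0.012 m and (value of joint cam below -0.45 rad or value of joint cam above 0.45 rad)).
It fails at once if the block is lifted 12 mm or more or tipped (height (world z) of block_mid above 0.045 m or angle between block_mid's own z axis and vertical above 0.4 rad).
It fails at once if the jar is moved over 25 mm, lifted or knocked over (distance of jar_mid from where it was at the start of the episode above 0.025 m or angle between jar_mid's own z axis and vertical above 0.4 rad).
It fails at once if the plane is moved over 25 mm, lifted or knocked over (distance of plane_mid from where it was at the start of the episode above 0.025 m or angle between plane_mid's own z axis and vertical above 0.4 rad).
It fails at once if the tin is moved over 25 mm, lifted or knocked over (distance of tin_mid from where it was at the start of the episode above 0.025 m or angle between tin_mid's own z axis and vertical above 0.4 rad).
It also fails if it takes over 61 s, if anything falls off the work surface, if the arm or the gripper's body presses on something with over 40 N, if the wrist force passes 120 N, or if a joint passes its speed limit or range.

## Working session

There is one attempt and no reset: what is moved stays moved. The work goes in short steps, Python scripts to look and compute and a shell command to move; the robot and the scene stay as the last step left them, time stands still between calls to the robot, and variables do not carry over. Pictures are saved under pics/ and viewed, and the job is handed in when it is done.

```bash
ls; mkdir -p pics; python3 - <<'E'
from rig import status,cams,recognise
import cv2
for n in ("side","top"):
    im=cams.camera(n); cv2.imwrite(f"pics/{n}0.png",im[:,:,::-1])
    for l in ["jig","fence_face","cam_axis","knob_top","low_mark","push_face","block_mid","jar_mid","plane_mid","tin_mid"]:
        try:
            for r in recognise(n,l)[:3]: print(n,l,[round(v) for v in r["at"]],round(r["p"],2))
        except Exception as e: print(n,l,e)
print(status.read_state())
E
```

```text
pics
side jig [538, -6, 22] 0.7
side fence_face [660, 149, 62] 0.49
side cam_axis [539, -7, 18] 0.95
side cam_axis [529, -102, 45] 0.23
side knob_top [537, -98, 47] 0.95
side knob_top [504, 7, 42] 0.29
side low_mark [533, -5, 22] 0.59
side push_face [507, 10, 44] 0.8
side block_mid [772, 168, 34] 0.82
side block_mid [609, -3, 48] 0.76
side block_mid [764, -53, 23] 0.74
side jar_mid [662, 148, 58] 0.57
side jar_mid [506, 7, 43] 0.54
side plane_mid [527, -272, 20] 0.61
side plane_mid [535, -4, 23] 0.45
side tin_mid [551, 171, 41] 0.85
top jig [538, -43, 21] 0.57
top fence_face [539, -47, 18] 0.92
top fence_face [534, -107, 55] 0.21
top cam_axis [542, -43, 21] 0.74
top knob_top [535, -108, 54] 0.78
top low_mark [540, -40, 13] 0.9
top push_face [498, -2, 44] 0.69
top block_mid [611, -11, 48] 0.97
top block_mid [774, 157, 29] 0.97
top block_mid [767, -56, 29] 0.72
top jar_mid [656, 129, 72] 0.8
top plane_mid [525, -286, 22] 0.71
top tin_mid [549, 158, 40] 0.69
{'t': 1.1, 'qpos': array([-1.39539256e+00,  2.76402398e-01, -2.63768510e-02,  1.26799170e+00,
       -1.61381361e-05,  1.46740721e+00]), 'dq': array([-0.0007849 , -0.00047203,  0.00118341, -0.00156835, -0.00022372,
        0.00083056]), 'tau': array([-7.72843778e-04, -4.45501971e+01,  2.95569760e+01,  8.78458759e-04,
       -1.01282053e-04,  8.43569609e-06]), 'ee_pos': array([ 171.9936601 , -600.87722726,  404.72273035]), 'ee_rot': array([ 2.50852949e+00, -1.89121690e+00,  1.19176166e-05]), 'force': array([-0.67746306,  0.59919698,  0.23908486]), 'wrist_torque': array([-0.02472962, -0.02462654, -0.00988185]), 'width': 85.32997849029238}
```

View pics/top0.png

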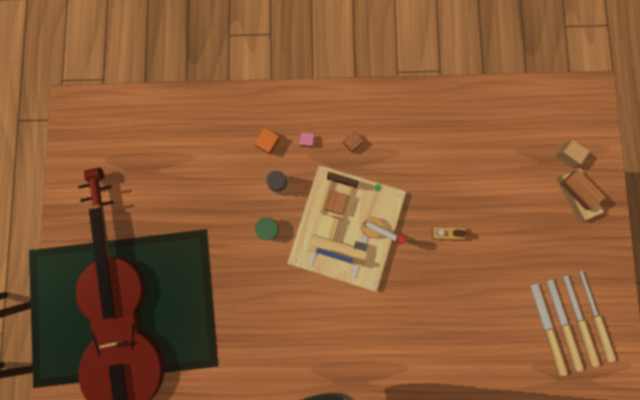

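View pics/side0.png

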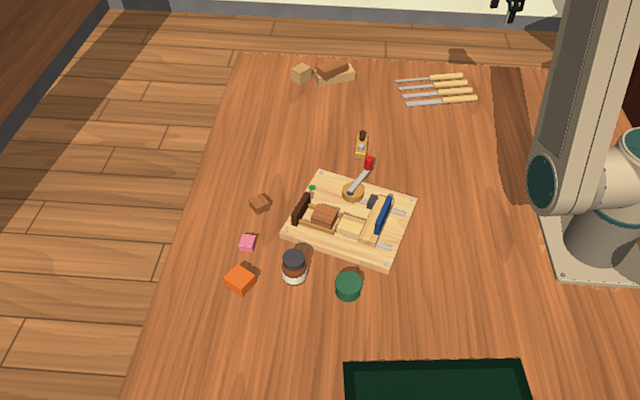

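```bash
python3 - <<'E'
import cv2
im=cv2.imread("pics/top0.png")[150:310,260:480]
cv2.imwrite("pics/topc.png",cv2.resize(im,None,fx=3.6,fy=3.6,interpolation=cv2.INTER_CUBIC))
im=cv2.imread("pics/side0.png")[120:310,220:430]
cv2.imwrite("pics/sidec.png",cv2.resize(im,None,fx=3.1,fy=3.1,interpolation=cv2.INTER_CUBIC))
E
```

```text
(no output)
```

View pics/topc.png

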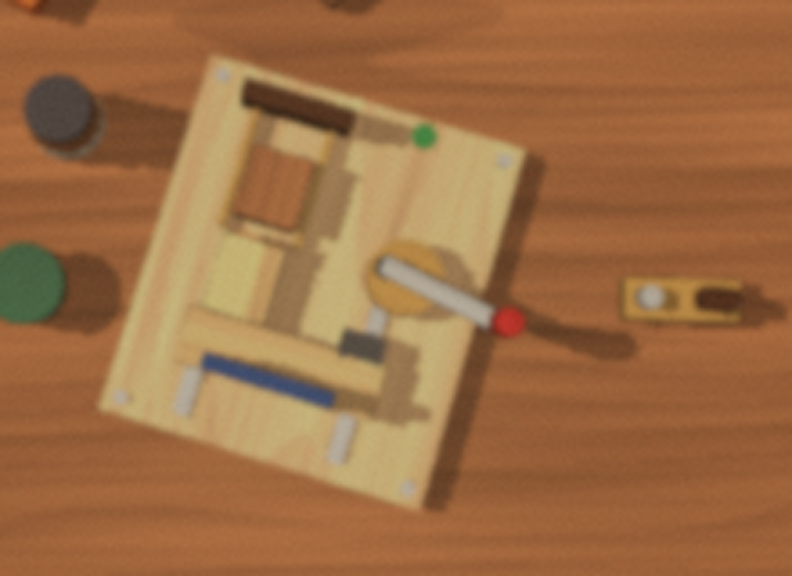

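View pics/sidec.png

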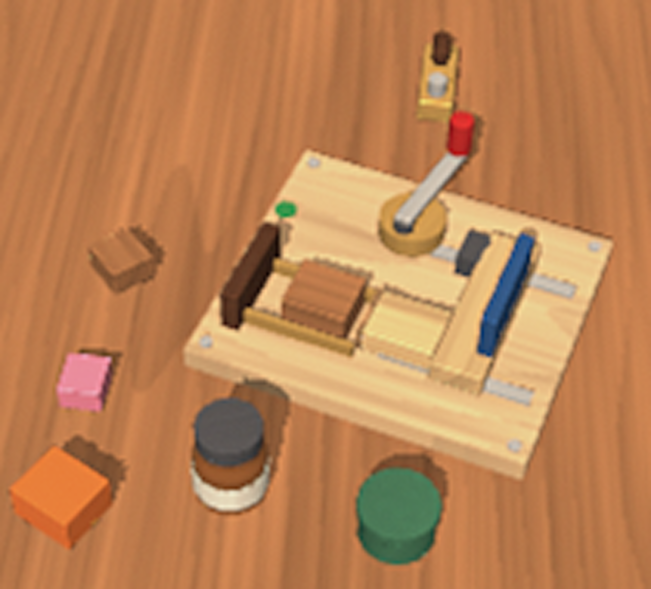

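```bash
cat > h.py <<'E'
import numpy as np, cv2
from rig import status,cams
def proj(n,P):
    m=cams.camera_model(n)
    return cv2.projectPoints(np.float64(P).reshape(-1,1,3),np.float64(m["rvec"]),np.float64(m["tvec"]),np.float64(m["camera_matrix"]),None)[0].reshape(-1,2)
def unproj(n,uv,z):
    m=cams.camera_model(n);R=cv2.Rodrigues(np.float64(m["rvec"]))[0];t=np.float64(m["tvec"]).reshape(3)
    c=-R.T@t; d=R.T@np.linalg.inv(m["camera_matrix"])@np.array([uv[0],uv[1],1.])
    return c+d*(z-c[2])/d[2]
def J(p,P):
    P=np.atleast_2d(P).astype(float);c,s=np.cos(p[2]),np.sin(p[2])
    return np.c_[p[0]+c*P[:,0]-s*P[:,1],p[1]+s*P[:,0]+c*P[:,1],P[:,2]]
E
python3 - <<'E'
from h import *
from scipy.optimize import least_squares
C=[[130,115,18],[130,-115,18],[-130,-115,18],[-130,115,18],[118,-45,19]]
T=np.array([[213,57],[526,150],[422,510],[98,408],[424,136]])/3.6+[260,150]
S=np.array([[187,347],[308,150],[612,240],[526,455],[286,210]])/3.1+[220,120]
for use in ("t","s","ts"):
    f=lambda p:np.concatenate([(proj("top",J(p,C))-T).ravel()*('t' in use),(proj("side",J(p,C))-S).ravel()*('s' in use)])
    r=least_squares(f,[540,-40,0.3]); print(use,r.x.round(3),np.abs(r.fun).max().round(2))
p=r.x;print(r.fun.round(1)); np.save("p.npy",p)
c,s=np.cos(p[2]),np.sin(p[2])
def inv(w): d=w[:2]-p[:2];return np.array([c*d[0]+s*d[1],-s*d[0]+c*d[1]]).round(1)
print("top knob",inv(unproj("top",(509/3.6+260,322/3.6+150),87)),"side",inv(unproj("side",(462/3.1+220,118/3.1+120),87)))
k=inv(unproj("top",(509/3.6+260,322/3.6+150),87))
print("ang",np.arctan2(k[1]+45,k[0]-20))
print("plate top edges",inv(unproj("top",(205/3.6+260,360/3.6+150),82)),inv(unproj("top",(332/3.6+260,400/3.6+150),82)))
print("block",inv(unproj("top",(278/3.6+260,186/3.6+150),48)))
for n,P in dict(cam=[20,-45,53],low=[118,-45,19],push=[-85,10,62]).items(): print(n,J(p,P).round(1))
print("plane",unproj("top",(682/3.6+260,300/3.6+150),35).round(),"tin",unproj("top",(25/3.6+260,283/3.6+150),36).round(),"jar",unproj("top",(60/3.6+260,110/3.6+150),70).round())
E
```

```text
t [ 5.48907e+02 -3.97650e+01 -3.18000e-01] 0.59
s [ 5.46673e+02 -4.02680e+01 -3.15000e-01] 1.89
ts [ 5.47715e+02 -3.99580e+01 -3.17000e-01] 2.02
[-0.3 -0.1  0.   0.2 -0.2  0.7  0.5  0.9  0.3  0.5 -1.   0.  -1.  -0.8
  0.1 -0.7  0.   2.  -0.4 -1.1]
top knob [   5.8 -126.4] side [   3.7 -125.6]
ang -1.743505544589178
plate top edges [-75.5  54. ] [-75.7 -32.1]
block [51.7 42.7]
cam [[552.7 -88.9  53. ]]
low [[ 645.8 -119.5   19. ]]
push [[470.1  -4.   62. ]]
plane [ 529. -288.   35.] tin [548. 159.  36.] jar [662. 130.  70.]
```

```bash
cat >> h.py <<'E'
p=np.load("p.npy")
def tool():
    s=status.read_state();R=cv2.Rodrigues(np.float64(s["ee_rot"]))[0];return s,R
def need(world):
    s,R=tool(); return (R.T@(np.float64(world)-s["ee_pos"])/10).round(2)
def rep():
    s,R=tool(); t=s["ee_pos"]; d=t[:2]-p[:2];c,si=np.cos(p[2]),np.sin(p[2])
    print("t",round(s["t"],2),"tcp",t.round(1),"jig",(c*d[0]+si*d[1]).round(1),(-si*d[0]+c*d[1]).round(1),"xang",np.degrees(np.arctan2(R[1,0],R[0,0])).round(1),"tilt z",R[:,2].round(3),"F",s["force"].round(1),"w",s["width"].round(1))
E
python3 - <<'E'
from h import *
a=-1.75
k=J(p,[20+85*np.cos(a),-45+85*np.sin(a),300])[0]; print(k)
rep(); print(need([k[0],k[1],404.7]))
print("tang deg",np.degrees(a+p[2]+np.pi/2))
E
```

```text
[ 512.27636558 -163.71422424  300.        ]Traceback (most recent call last):
  File "<stdin>", line 4, in <module>
  File "h.py", line 20, in rep
    print("t",round(s["t"],2),"tcp",t.round(1),"jig",(c*d[0]+si*d[1]).round(1),(-si*d[0]+c*d[1]).round(1),"xang",np.degrees(np.arctan2(R[1,0],R[0,0])).round(1),"tilt z",R[:,2].round(3),"F",s["force"].round(1),"w",s["width"].round(1))
                                                                                                                                                                                                                     ^^^^^^^^^^^^^^^^
AttributeError: 'float' object has no attribute 'round'
```

```bash
sed -i 's/s\["width"\].round(1)/round(float(s["width"]),1)/' h.py; python3 - <<'E'
from h import *
a=-1.75
k=J(p,[20+85*np.cos(a),-45+85*np.sin(a),300])[0]
rep(); print(need([k[0],k[1],404.7]))
print("tang deg",np.degrees(a+p[2]+np.pi/2))
E
```

```text
t 1.1 tcp [ 172.  -600.9  404.7] jig -182.4 -650.0 xang -74.0 tilt z [-0. -0. -1.] F [-0.7  0.6  0.2] w 85.3
[-32.66 -44.74   0.  ]
tang deg -28.40595090232357
```

```bash
python3 -m jog '[[[0,0,0,-2.2,-3.0,0,0.4],[0,0,0,-2.2,-3.0,0,0.4],[0,0,0,-2.2,-3.0,0,0.4],[0,0,0,-2.2,-3.0,0,0.4],[0,0,0,-2.2,-3.0,0,0.4],[0,0,0,-2.2,-3.0,0,0.4],[0,0,0,-2.2,-3.0,0,0.4],[0,0,0,-2.2,-3.0,0,0.4],[0,0,0,-2.2,-3.0,0,0.4],[0,0,0,-2.2,-3.0,0,0.4],[0,0,0,-2.2,-3.0,0,0.4],[0,0,0,-2.2,-3.0,0,0.4]]]'
python3 -c "
from h import *
rep()"
python3 -m jog '[[[0,0,-6.5,0,0,0,0.4],[0,0,-6.5,0,0,0,0.4],[0,0,-6.5,0,0,0,0.4],[0,0,-6.5,0,0,0,0.4],[0,0,-6.5,0,0,0,0.4],[0,0,-6.5,0,0,0,0.4],[0,0,-6.5,0,0,0,0.4],[0,0,0,0,0,0,0.4],[0,0,0,0,0,0,0.4]]]'
python3 - <<'E'
from h import *
a=-1.75
k=J(p,[20+85*np.cos(a),-45+85*np.sin(a),300])[0]
rep(); print(need([k[0],k[1],310]))
E
```

```text
t: 2.1
ee_pos: [446.2, -246.3, 405.0]
ee_rot: [2.508, -1.891, 0.001]
force: [0.8, 0.4, -0.2]
width: 34.0
t 2.1 tcp [ 446.2 -246.3  405. ] jig -32.2 -227.7 xang -74.0 tilt z [ 0.001 -0.    -1.   ] F [ 0.8  0.4 -0.2] w 34.0
t: 2.85
ee_pos: [445.4, -248.0, 404.8]
ee_rot: [3.044, -0.778, 0.0]
force: [0.1, -0.4, 0.7]
width: 34.1
t 2.85 tcp [ 445.4 -248.   404.8] jig -32.4 -229.5 xang -28.7 tilt z [ 0. -0. -1.] F [ 0.1 -0.4  0.7] w 34.1
[  1.82 -10.6    9.48]
```

```bash
python3 -m jog '[[[0,0,0,0.45,-2.65,2.4,0.4],[0,0,0,0.45,-2.65,2.4,0.4],[0,0,0,0.45,-2.65,2.4,0.4],[0,0,0,0.45,-2.65,2.4,0.4],[0,0,0,0,0,0,0.4],[0,0,0,0,0,0,0.4]]]'
python3 - <<'E'
from h import *
rep()
for n in("top","side"):
    im=cams.camera(n)[:,:,::-1]
    c=im[160:300,290:490] if n=="top" else im[20:220,250:450]
    cv2.imwrite(f"pics/{n}1.png",cv2.resize(c,None,fx=2.9,fy=2.9,interpolation=cv2.INTER_CUBIC))
E
```

```text
t: 3.35
ee_pos: [511.6, -162.2, 307.0]
ee_rot: [-3.044, 0.774, 0.006]
force: [0.4, -0.4, 1.3]
width: 34.3
t 3.35 tcp [ 511.6 -162.2  307. ] jig 3.7 -127.4 xang -28.5 tilt z [-0.004  0.001 -1.   ] F [ 0.4 -0.4  1.3] w 34.3
```

View pics/side1.png

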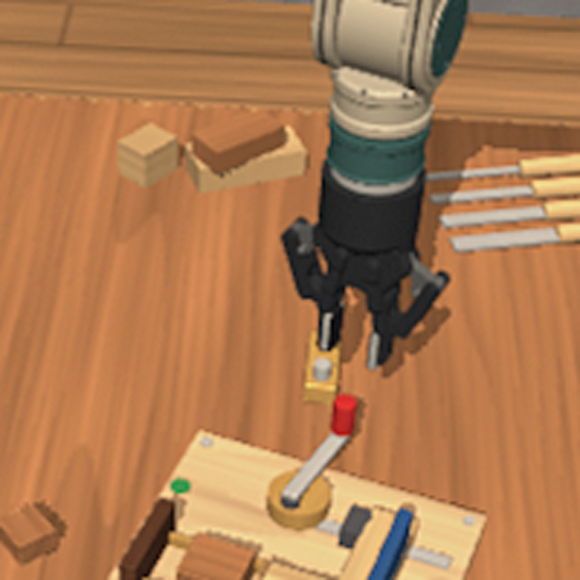

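View pics/top1.png

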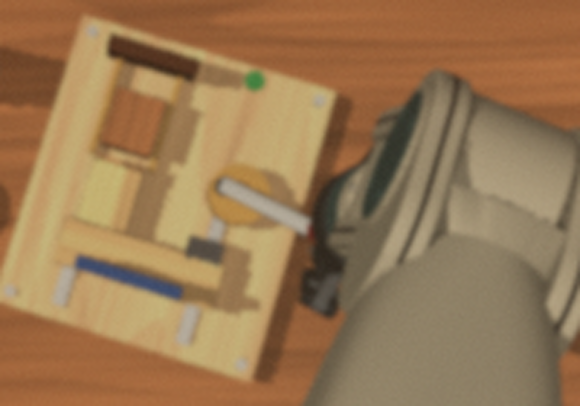

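```bash
python3 -m jog '[[[0,0,0,0,0,2,0.4],[0,0,0,0,0,2,0.4],[0,0,0,0,0,2,0.4],[0,0,0,0,0,1.2,0.4],[0,0,0,0,0,0,0.4]]]'
python3 - <<'E'
from h import *
rep()
for n in("side",):
    im=cams.camera(n)[:,:,::-1]
    c=im[60:220,280:440]
    cv2.imwrite(f"pics/{n}2.png",cv2.resize(c,None,fx=3.6,fy=3.6,interpolation=cv2.INTER_CUBIC))
E
```

```text
t: 3.87
ee_pos: [510.7, -164.2, 235.5]
ee_rot: [-3.044, 0.778, 0.004]
force: [-0.3, -0.3, -0.6]
width: 34.2
t 3.87 tcp [ 510.7 -164.2  235.5] jig 3.5 -129.6 xang -28.7 tilt z [-0.003  0.001 -1.   ] F [-0.3 -0.3 -0.6] w 34.2
```

View pics/side2.png

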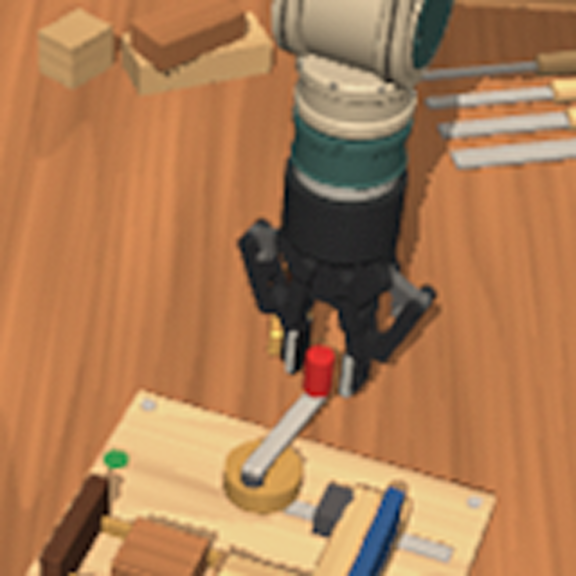

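```bash
python3 -m jog '[[[0,0,-6,0.89,-0.047,0,0.4],[0,0,-6,0.89,-0.047,0,0.4],[0,0,-6,0.89,-0.047,0,0.4],[0,0,-6,0.89,-0.047,0,0.4],[0,0,0,0,0,0,0.4]]]'
cat >> h.py <<'E'
def arc():
    rep(); s,R=tool(); c,si=np.cos(p[2]),np.sin(p[2]); d=s["ee_pos"][:2]-J(p,[20,-45,0])[0,:2]
    print("r",np.hypot(*d).round(1),"jig ang",np.degrees(np.arctan2(d[1],d[0])-p[2]).round(1),"tool jig lever-ang",(np.degrees(np.arctan2(R[1,0],R[0,0])-p[2])-90).round(1))
E
python3 -c "
from h import *
arc()"
```

```text
t: 4.33
ee_pos: [547.1, -174.7, 238.6]
ee_rot: [3.138, -0.123, 0.004]
force: [0.2, 0.5, 0.4]
width: 34.0
t 4.33 tcp [ 547.1 -174.7  238.6] jig 41.4 -128.3 xang -4.5 tilt z [ 0.003 -0.002 -1.   ] F [0.2 0.5 0.4] w 34.0
r 86.0 jig ang -75.6 tool jig lever-ang -76.4
```

```bash
python3 -m jog '[[[0,0,-6,0.89,-0.047,0.03,0.4],[0,0,-6,0.89,-0.047,0.03,0.4],[0,0,-6,0.89,-0.047,0.03,0.4],[0,0,-6,0.89,-0.047,0.03,0.4],[0,0,-6,0.89,-0.047,0.03,0.4],[0,0,-6,0.89,-0.047,0,0.4],[0,0,0,0,0,0,0.4]]]'
python3 -c "
from h import *
arc()"
```

```text
t: 4.92
ee_pos: [598.4, -161.8, 237.3]
ee_rot: [3.022, 0.85, 0.005]
force: [-0.2, -0.0, 0.2]
width: 34.1
t 4.92 tcp [ 598.4 -161.8  237.3] jig 86.1 -100.0 xang 31.4 tilt z [ 0.004 -0.002 -1.   ] F [-0.2 -0.   0.2] w 34.1
r 86.0 jig ang -39.8 tool jig lever-ang -40.4
```

```bash
python3 - <<'E'
from h import *
for n in("side",):
    im=cams.camera(n)[:,:,::-1]
    c=im[60:240,260:440]
    cv2.imwrite(f"pics/{n}3.png",cv2.resize(c,None,fx=3.2,fy=3.2,interpolation=cv2.INTER_CUBIC))
E
```

```text
(no output)
```

View pics/side3.png

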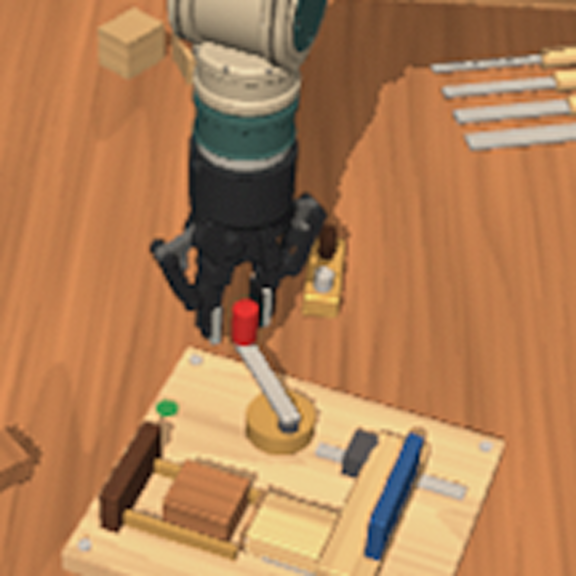

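```bash
python3 -m jog '[[[0,0,-6,0.89,-0.047,0.02,0.4],[0,0,-6,0.89,-0.047,0.02,0.4],[0,0,-6,0.89,-0.047,0,0.4],[0,0,-6,0.89,-0.047,0,0.4],[0,0,-6,0.89,-0.047,0,0.4],[0,0,-6,0.89,-0.047,0,0.4],[0,0,-4,0.59,-0.03,0,0.4],[0,0,-4,0.59,-0.03,0,0.4],[0,0,0,0,0,0,0.4],[0,0,0,0,0,0,0.4]]]'
python3 - <<'E'
from h import *
arc()
for n in("side",):
    im=cams.camera(n)[:,:,::-1]; cv2.imwrite("pics/s4raw.png",im)
    c=im[60:240,240:420]
    cv2.imwrite(f"pics/{n}4.png",cv2.resize(c,None,fx=3.2,fy=3.2,interpolation=cv2.INTER_CUBIC))
E
```

```text
t: 5.8
ee_pos: [634.8, -110.3, 235.8]
ee_rot: [2.488, 1.917, 0.002]
force: [0.4, 0.4, -0.2]
width: 34.4
t 5.8 tcp [ 634.8 -110.3  235.8] jig 104.6 -39.7 xang 75.2 tilt z [ 0.001 -0.    -1.   ] F [ 0.4  0.4 -0.2] w 34.4
r 84.8 jig ang 3.6 tool jig lever-ang 3.4
```

View pics/side4.png

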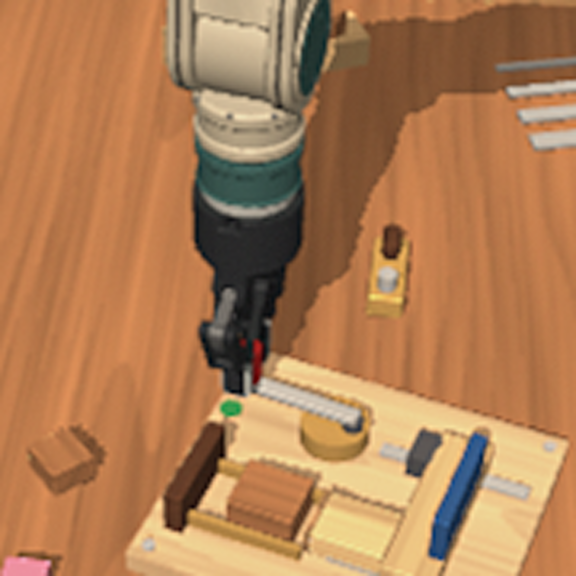

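```bash
python3 -m jog '[[[0,0,0,-0.4,0,0,0.4],[0,0,0,0,0,-2,0.4],[0,0,0,0,0,-3,0.4],[0,0,0,0,0,-3.5,0.4],[0,0,0,0,-3.5,-3,0.4],[0,0,0,0,-3.5,-1,0.4],[0,0,0,0,0,0,0.4]]]'
python3 - <<'E'
from h import *
arc()
for n in("side","top"):
    im=cams.camera(n)[:,:,::-1]
    c=im[120:300,240:420] if n=="side" else im[150:310,270:450]
    cv2.imwrite(f"pics/{n}5.png",cv2.resize(c,None,fx=3.2,fy=3.2,interpolation=cv2.INTER_CUBIC))
E
```

```text
t: 6.43
ee_pos: [564.7, -96.0, 359.6]
ee_rot: [-2.485, -1.919, 0.001]
force: [-1.0, 0.3, -0.8]
width: 33.9
t 6.43 tcp [564.7 -96.  359.6] jig 33.6 -48.0 xang 75.4 tilt z [-0.002  0.001 -1.   ] F [-1.   0.3 -0.8] w 33.9
r 14.0 jig ang -12.4 tool jig lever-ang 3.5
```

View pics/side5.png

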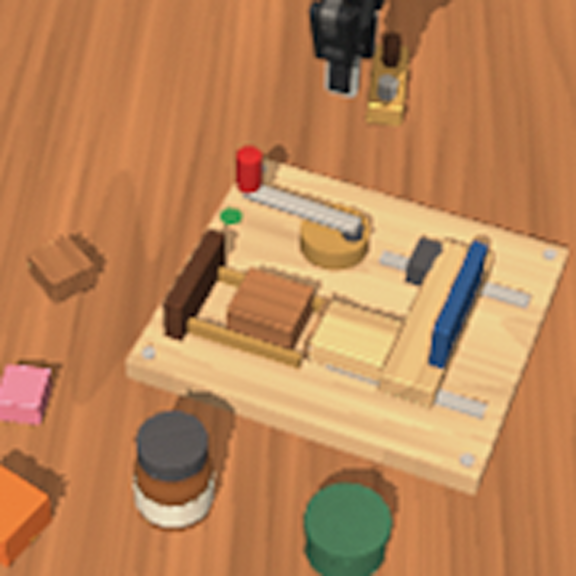

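View pics/top5.png

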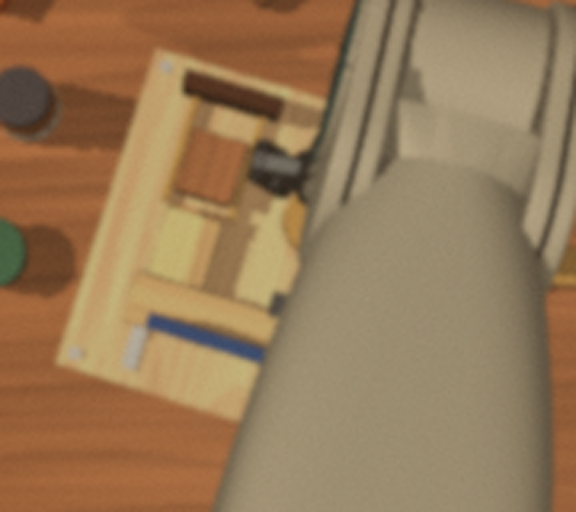

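```bash
python3 - <<'E'
from h import *
c,s=np.cos(p[2]),np.sin(p[2])
w=unproj("side",(249/3.2+240,153/3.2+120),87);d=w[:2]-p[:2];k=np.array([c*d[0]+s*d[1],-s*d[0]+c*d[1]])
print(k,np.arctan2(k[1]+45,k[0]-20))
# predicted pixels in crop for angles
for a in(-.1,0,.1): print(a,((proj("side",J(p,[20+85*np.cos(a),-45+85*np.sin(a),87]))-[240,120])*3.2).round())
# go to behind plate
t=J(p,[-130,10,360])[0];print(t,need(t));rep()
E
```

```text
[103.43309363 -45.79220185] -0.009494770151501152
-0.1 [[252. 146.]]
0 [[247. 153.]]
0.1 [[243. 161.]]
[427.28822169  10.01547841 360.        ] [  6.81 -16.32  -0.25]
t 6.53 tcp [568.  -97.1 357.6] jig 37.1 -48.0 xang 75.4 tilt z [ 0.001  0.    -1.   ] F [ 0.2 -1.4 -0.3] w 34.3
```

```bash
python3 -m jog '[[[0,0,0,1.13,-2.72,0,0],[0,0,0,1.13,-2.72,0,0],[0,0,0,1.13,-2.72,0,0],[0,0,0,1.13,-2.72,0,0],[0,0,0,1.13,-2.72,0,0],[0,0,0,1.13,-2.72,0,0],[0,0,3.4,0,0,0,0],[0,0,0,0,0,0,0],[0,0,0,0,0,0,0]]]'
python3 - <<'E'
from h import *
rep()
t=J(p,[-130,10,227])[0];print(t,need(t))
E
```

```text
t: 7.28
ee_pos: [429.0, 9.3, 356.7]
ee_rot: [2.539, 1.849, 0.001]
force: [-0.6, 0.4, -0.3]
width: -0.2
t 7.28 tcp [429.    9.3 356.7] jig -128.1 9.8 xang 72.1 tilt z [ 0. -0. -1.] F [-0.6  0.4 -0.3] w -0.2
[427.28822169  10.01547841 227.        ] [ 0.02 -0.19 12.97]
```

```bash
python3 -m jog '[[[0,0,0,0,-0.1,3,0],[0,0,0,0,0,3,0],[0,0,0,0,0,3,0],[0,0,0,0,0,2.5,0],[0,0,0,0,0,1.4,0],[0,0,0,0,0,0,0]]]'
python3 - <<'E'
from h import *
rep()
im=cams.camera("side")[:,:,::-1]
c=im[60:300,240:480]
cv2.imwrite("pics/s6.png",cv2.resize(c,None,fx=2.4,fy=2.4,interpolation=cv2.INTER_CUBIC))
E
```

```text
t: 7.78
ee_pos: [426.4, 9.3, 224.5]
ee_rot: [-2.537, -1.845, 0.008]
force: [0.4, 0.3, -0.3]
width: -0.1
t 7.78 tcp [426.4   9.3 224.5] jig -130.6 9.1 xang 72.0 tilt z [-0.007  0.001 -1.   ] F [ 0.4  0.3 -0.3] w -0.1
```

View pics/s6.png

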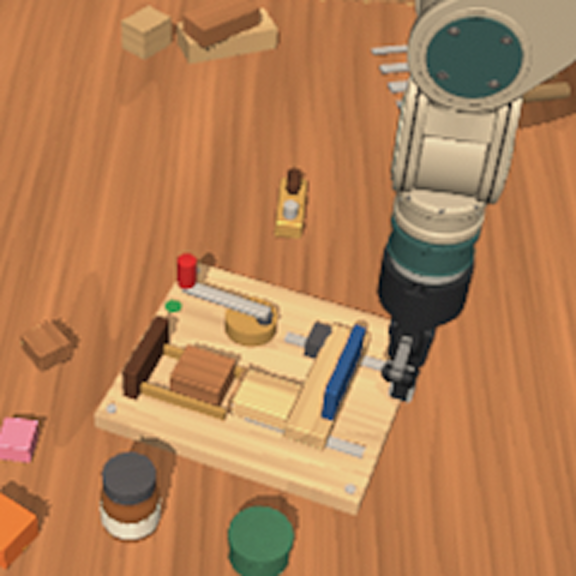

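```bash
python3 -m jog '[[[0,0,0,0,0.7,0,0],[0,0,0,0,0.7,0,0],[0,0,0,0,0.7,0,0],[0,0,0,0,0.6,0,0],[0,0,0,0,0.6,0,0],[0,0,0,0,0.6,0,0],[0,0,0,0,0.6,0,0],[0,0,0,0,0.6,0,0],[0,0,0,0,0.6,0,0],[0,0,0,0,0.6,0,0],[0,0,0,0,0,0,0]]]'
python3 - <<'E'
from h import *
rep()
im=cams.camera("side")[:,:,::-1]
c=im[150:290,260:440]
cv2.imwrite("pics/s7.png",cv2.resize(c,None,fx=3.6,fy=3.6,interpolation=cv2.INTER_CUBIC))
E
```

```text
t: 8.75
ee_pos: [488.6, -10.1, 228.0]
ee_rot: [2.539, 1.847, 0.002]
force: [-0.3, -0.3, -0.1]
width: 0.0
t 8.75 tcp [488.6 -10.1 228. ] jig -65.5 10.0 xang 72.1 tilt z [ 0.002 -0.001 -1.   ] F [-0.3 -0.3 -0.1] w 0.0
```

View pics/s7.png

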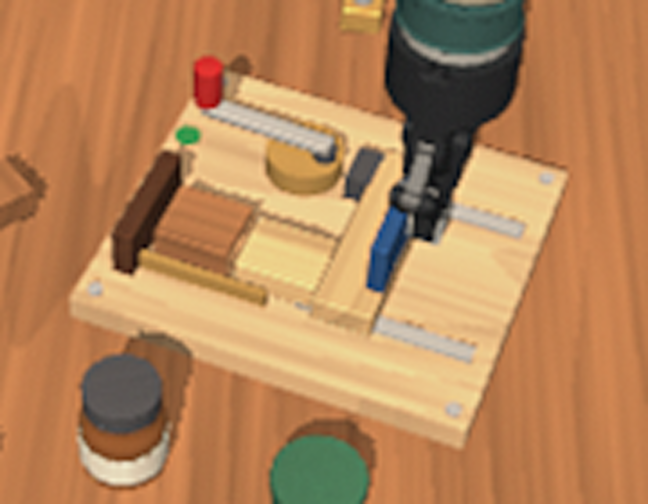

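```bash
for i in 1; do python3 -m jog '[[[0,0,0,0,0.3,0,0],[0,0,0,0,0.2,0,0],[0,0,0,0,0,0,0]]]'; done
python3 -c "
from h import *
rep()"
python3 -m jog '[[[0,0,0,0,0.2,0,0],[0,0,0,0,0,0,0]]]'
python3 -c "
from h import *
rep()"
```

```text
t: 9.05
ee_pos: [492.1, -11.2, 227.9]
ee_rot: [-2.54, -1.848, -0.0]
force: [-1.4, 0.5, -0.1]
width: 0.2
t 9.05 tcp [492.1 -11.2 227.9] jig -61.8 10.0 xang 72.1 tilt z [-0.  0. -1.] F [-1.4  0.5 -0.1] w 0.2
t: 9.22
ee_pos: [493.9, -11.8, 227.8]
ee_rot: [-2.54, -1.848, 0.0]
force: [-2.0, -0.2, -0.1]
width: -0.2
t 9.22 tcp [493.9 -11.8 227.8] jig -59.9 10.0 xang 72.1 tilt z [-0.  0. -1.] F [-2.  -0.2 -0.1] w -0.2
```

```bash
python3 -m jog '[[[0,0,0,0,0.2,0,0],[0,0,0,0,0,0,0]]]'
python3 -m jog '[[[0,0,0,0,0.2,0,0],[0,0,0,0,0,0,0]]]'
python3 -m jog '[[[0,0,0,0,0.1,0,0],[0,0,0,0,0,0,0]]]'
python3 -c "
from h import *
rep()"
```

```text
t: 9.38
ee_pos: [495.1, -12.2, 227.7]
ee_rot: [-2.539, -1.847, 0.002]
force: [-4.7, 2.1, 2.2]
width: -0.3
t: 9.55
ee_pos: [495.7, -12.4, 227.4]
ee_rot: [-2.536, -1.846, 0.006]
force: [-8.5, 3.6, 6.1]
width: 0.0
t: 9.72
ee_pos: [495.9, -12.5, 227.2]
ee_rot: [-2.535, -1.845, 0.008]
force: [-10.2, 3.6, 8.1]
width: 0.2
t 9.72 tcp [495.9 -12.5 227.2] jig -57.7 9.9 xang 72.1 tilt z [-0.008  0.002 -1.   ] F [-10.2   3.6   8.1] w 0.2
```

```bash
python3 -m jog '[[[0,0,0,0,0.2,0,0],[0,0,0,0,0,0,0],[0,0,0,0,0,0,0]]]'
python3 -m jog '[[[0,0,0,0,-1.0,0,0],[0,0,0,0,-2,0,0],[0,0,0,0,-2.5,0,0],[0,0,0,0,0,-3,0],[0,0,0,0,0,-3.5,0],[0,0,0,0,-1,-3.5,0],[0,0,0,0,-1,-3.5,0],[0,0,0,-3.5,0,-1,0],[0,0,0,-3.5,0,0,0],[0,0,0,-3.5,0,0,0],[0,0,0,-3.5,0,0,0],[0,0,0,0,0,0,0]]]'
python3 - <<'E'
from h import *
rep()
im=cams.camera("side")[:,:,::-1]
cv2.imwrite("pics/s8.png",cv2.resize(im[140:310,240:440],None,fx=3.5,fy=3.5,interpolation=cv2.INTER_CUBIC))
im=cams.camera("top")[:,:,::-1]
cv2.imwrite("pics/t8.png",cv2.resize(im[150:310,260:480],None,fx=3.6,fy=3.6,interpolation=cv2.INTER_CUBIC))
E
```

```text
t: 9.97
ee_pos: [496.5, -12.8, 226.8]
ee_rot: [-2.532, -1.843, 0.011]
force: [-12.8, 4.2, 8.6]
width: -0.0
t: 10.97
ee_pos: [385.8, -128.6, 374.1]
ee_rot: [2.541, 1.836, -0.0]
force: [-0.3, 0.4, -0.3]
width: 0.3
t 10.97 tcp [ 385.8 -128.6  374.1] jig -126.3 -134.7 xang 71.7 tilt z [ 0.004 -0.005 -1.   ] F [-0.3  0.4 -0.3] w 0.3
```

View pics/s8.png

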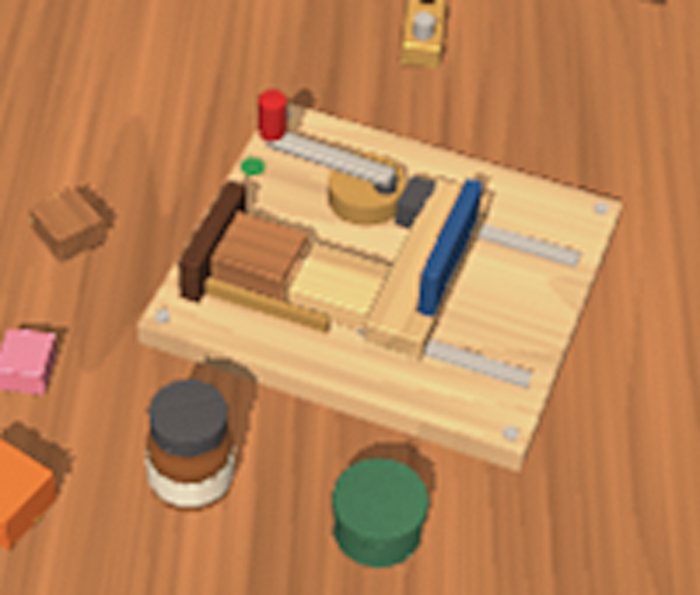

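View pics/t8.png

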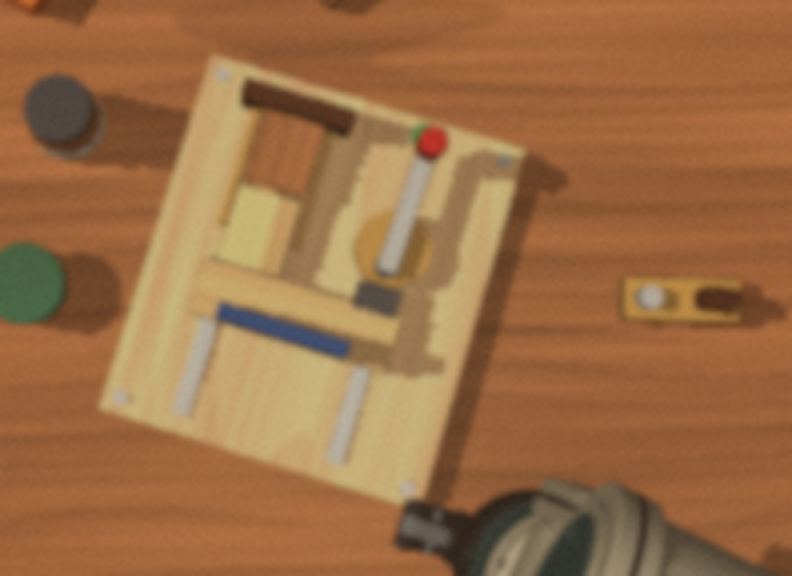

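```bash
python3 - <<'E'
from h import *
c,s=np.cos(p[2]),np.sin(p[2])
def inv(x,y,z):
    w=unproj("top",(x/3.6+260,y/3.6+150),z); d=w[:2]-p[:2];return np.array([c*d[0]+s*d[1],-s*d[0]+c*d[1]]).round(1)
k=inv(432,142,87);print("knob",k,np.arctan2(k[1]+45,k[0]-20))
print("plate mid top before",inv(268,380,82),"after",inv(284,330,82),"block",inv(286,150,48),"fence top mid",inv(298,107,56))
E
```

```text
knob [104.1 -46.2] -0.014267759468618366
plate mid top before [-75.7  11.2] after [-41.8  10.7] block [77.  44.7] fence top mid [106.4  45.3]
```

```bash
python3 -c "
from rig import finish_job
print(finish_job())"
```

```text
the job is handed in; nothing more can be done
None
```

I turned the cam lever to the green mark, then pushed the slide home so the block sits against the fence, and handed the job in at about 11 s of the 61 s allowed.

- **Cam:** I pushed the red knob round with the half-open fingers on either side of it. It measured about -0.01 rad from the mark after the turn and again after the slide push.
- **Slide:** I pushed the blue plate with closed fingers until it stopped moving and the force rose to about 13 N. The picture puts the plate about 34 mm further forward than at the start, within about 1 mm of the fully home position.
- **Block:** The final picture shows it flat between the strips, against the fence. Its centre measured x = 77 mm against 75 mm expected, which is within the camera error.
- **Clearance:** The jar, tin and plane stand where they were in both pictures. The gripper finished about 200 mm above the bench, behind and to the right of the jig, with no contact force.

**Failed or disagreeing checks:** The networks' labels often disagreed with the picture, for example placing the fence and the mark at the board's middle. I worked from a fit of the board's corners and the green mark to the pictures instead. It agreed with the picture points to within 2 px, and the two cameras differed by about 2 mm.

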